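# Unclip, release and crank a cassette dispenser one stroke

## Robot

A 6-joint arm with a two-finger parallel gripper is mounted at the origin on the work surface. World frame = base frame: x ahead of the robot, y to its left, z up, the work surface at z = 0. Lengths are in m, angles in rad, forces in N, time in s.
With the tool pointing down it reaches from about 0.25 to 0.85 m from the base axis. Payload 12.5 kg.
Tool frame: the origin (TCP) lies midway between the tips of the shut fingers; the grasp point (between the pads) lies 19 mm behind it (bot.pinch_z is the distance from the TCP to the grasp point, in m); z points along the fingers, y is the line along which they close (so a half turn about z gives the same grasp; the last joint's range is limited). The gripper opens to 93 mm and grips with 3 to 60 N. Pads are 15 mm wide; open, the fingers measure 128 mm over their backs; the gripper's body (75 mm by 188 mm) begins 65 mm behind the grasp point.
Start: joints at [-0.085, 0.351, 1.652, -0, 1.139, -0.085], TCP at [0.55, 0, 0.219] pointing down, gripper open.
Joint ranges: [-2.75, 2.75], [-0.79, 2.1], [0.01, 2.65], [-1.57, 4.71], [0.07, 3.14], [-2.87, 2.87]. Speed limits (rad/s): [2.22, 2.22, 2.79, 3.14, 3.14, 3.14].

## Interface

Orientations are given as a unit quaternion [w, x, y, z].
In Python, from rig import bot gives the robot as it stands.
- The arm moves only by the tool arm_command, never from a script. Its argument "targets" is one flat list of numbers, 7 for each row, row after row: the shift along the tool's x, y, z in mm, then the turn, a rotation vector about the tool's x, y, z in degrees, then the finger opening in mm, from 0 to 93. In form: [x, y, z, rx, ry, rz, hand, x, y, z, rx, ry, rz, hand, ...]. A call has 1 to 12 rows; each row shifts and turns the commanded pose from where the row before left it, along the tool's axes as they then stand; what a row does not reach is not made up. A row lasts 1/8 s, in which the tool goes at most 62.5 mm and 10.7 degrees, less where a joint would pass 70% of its speed; a pose out of reach is approached as far as the arm can. A call is refused whole if a number of a shift passes 62.5 or a number of a turn 10.7, either way. A call with a gripper value outside its range is refused whole. The fingers move at their own pace and stop on an object; "grip_force" is the grip in N (left out, the last holds). Time passes only in rows, so rows that do not move let the fingers close. It gives the time, the measured TCP pose, the force, the opening and the grip force at its end, in the units of the state.
- bot.read_state(): the state, without advancing time (a new reading comes with each control period).
- bot.get_image(name): name is "scene" or "side" or "wrist"; returns a dict with "frame" (384x512x3 uint8, red, green, blue), "fx", "fy", "cx", "cy" (pixels), "dist" ([k1, k2, p1, p2, k3] as OpenCV has them; the pictures are not rectified), "rvec" (rotation vector, rad) and "tvec" (3), from world to camera coordinates, as OpenCV has them; the wrist camera has in their place "hand_eye" (4x4, takes a point from camera to tool coordinates, whose origin is the TCP and whose axes are the flange's). Camera axes: x right, y down, z forward; pixel columns grow to the right and rows downward; lengths in m; the calibration is good to about 2 mm. A picture is of the moment at which its call begins: read the wrist's pose just before it. There is no depth.
- bot.job_done(): hands the job in; it is judged then, once.
Trained networks look in the newest picture that a camera, given by its name, has taken for a name from the list of things; names that differ only in an ending like _2 or _b are one class to them, and where a whole thing is asked for, a point or a joint stands for the part that bears it (a point fixed in the world has none). Each returns a list of dicts, best first, with "score" (0 to 1); they miss things now and then, are a little off and sometimes report something else, mostly with a low value. They report only what shows in the picture. A call takes as long as a camera call.
- bot.spot_in(camera, target): "box" ([left, top, right, bottom] in pixels, round what is visible of it).
- bot.outline_of(camera, target): "region" (384x512 bool, what is visible of it) and "box" ([left, top, right, bottom] in pixels, round what is visible of it).
- bot.spot_point(camera, target): "pixel" ([row, column] in pixels: a listed point, or the origin of a listed thing).
The state is a dict: "time_s": time; "qpos": joint angles; "qvel": joint speeds; "joint_torque": joint torques, N m; "eef_pos": TCP position; "tcp_rot": TCP orientation; "wrist_force": force on the tool from outside, world axes, zero at the start; "ft_torque": the same for the moment, N m; "finger_gap": finger opening in m; "finger_force": force on a finger pad.
Only numpy, scipy, OpenCV 4.12 (cv2) and the standard library are available. Lean on these libraries where they do the work, as an engineer would, in place of code of your own. Each camera call takes 0.05 s, during which the arm holds its last target. There are 200 camera calls.

## Task

Deal one cassette from the hand-cranked cassette dispenser: pull the looped spring clip sideways out of the cross-drilled lock plunger, leave it lying in the steel dish beside the machine, and only then press the plunger fully down to release the flywheel. Then turn the flywheel by its crank handle exactly one revolution, counter-clockwise seen from above and not beyond, so that one cassette lies on the ledge and the notch in the rim is back over the plunger's tooth. Do not disturb the other things on the bench and the machine.

Things in the scene. Friction and masses are not known exactly. Their poses are not given: they have to be found in the camera images.
- machine: Fixed white casing, 260 (x) x 440 (y) x 40 mm. Origin: centre of its underside, on the bench, under the flywheel's axis. Flat top (deck) at z = 40. Dish along its -y edge (y = -220); plunger at x 0, y -120. At y +168: clear upright magazine (x +-24, top z 110) and, from it towards -x, a ledge (floor z 48, guides up to z 58, end stop at x -88).
- flywheel (a joint): Angle (rad) of the steel flywheel, turning about the machine's z; 0 at the start, grows counter-clockwise from above, one revolution is 6.283. About 0.1 Nm of friction; stays where left; can be turned too far, which begins a second stroke. Locked by the plunger until that is down. One revolution drives the ram 46 mm out and back: it pushes the lowest cassette on to the ledge.
- wheel_axis (a point): Centre of the flywheel's top face, on its axis, 90 mm above the bench. The wheel is a level disc, radius 85, 15 mm thick; two lugs on its rim (out to radius 102) form a 25 mm notch that holds the plunger's tooth, at the machine's -y side at the start.
- crank (a point): Centre of the top of the crank handle, a black upright cylinder 25 mm in diameter, 55 mm from the wheel's axis, fixed on the wheel. The handle reaches from 98 to 142 mm above the bench; at the start it is on the machine's -x side of the wheel.
- plunger (a joint): How far the lock plunger is pressed down: 0 up (as at the start), 0.022 m fully down. Takes about 6 N without the clip, stays where it is left. With the clip in, the clip blocks it.
- plunger_head (a point): Centre of the top of the plunger's round head (diameter 30, 8 mm thick), 118 mm above the bench when up, 96 when down. The plunger is an upright steel pin, 22 mm thick, with a cross hole 9 mm wide along the machine's y, from the deck to 9 mm above it. A tooth 14 mm wide, 36 to 48 mm above the deck, points to the wheel.
- clip: Loose steel spring clip, 118 mm long, about 60 g, flat on the deck. Origin: underside of its straight 6 mm leg, in the plunger's axis at the start. Its y axis points along the leg, from loop to end, parallel to the machine's y. A sprung 5 mm wire leg at +x hugs the pin. The loop is on the -y side; it balances 32 mm from the origin towards the loop. Pulled along -y it lets go at about 2 N.
- clip_loop (a point): Centre of the clip's loop, a double coil 48 mm in inner and 58 mm in outer diameter, 10 mm high, lying flat; 62.5 mm from the plunger's axis at the start, this point 5 mm above the deck. Shut fingers fit into it from above.
- clip_tip (a point): End of the clip's straight leg, 88.5 mm from clip_loop, 26 mm beyond the plunger's axis at the start.
- dish: Fixed shallow open steel dish, 160 (x) x 160 (y) x 38 mm high, walls and floor 3 mm, standing on the bench with a 3 mm gap beside the machine's -y edge, axes parallel to the machine's. Origin: centre of its underside. Its rim is 2 mm lower than the deck.
- cassette0: Lowest of three white tissue cassettes (40 x 28 x 7 mm) stacked in the magazine; origin: centre of its underside. Delivered, its centre lies about 44 mm to the machine's -x of the magazine's centre, on the ledge.
- cassette1: Second cassette of the stack, stays in the magazine (settles 7 mm lower).
- cassette2: Third cassette of the stack, stays in the magazine.
- bottle: Brown reagent bottle, diameter 60, 125 mm high, beyond the machine; origin under its centre. Leave alone.
- jar: Small clear jar, diameter 38, 42 mm high, standing on the deck near the plunger, at its +x side; origin under its centre. Leave alone.
- tube_rack: Blue rack with tubes, 200 x 75 x 100 mm, by the machine's +y side. Leave alone.
- timer: Grey timer 75 x 60 x 22 mm, beyond the machine. Leave alone.

How it is judged:
On the way, in this order (a step that is already met when the one before it is completed fails the run):
1. the clip is pulled out of the plunger, which is still up (horizontal distance between clip_tip and plunger_head above 0.03 m and horizontal distance between clip_loop and plunger_head above 0.09 m and value of joint plunger below 0.008 m), for 0.05 s.
2. the clip lies in the dish, the plunger still up (x of clip_loop in the frame of dish between -0.078 and 0.078 m and y of clip_loop in the frame of dish between -0.078 and 0.078 m and z of clip_loop in the frame of dish below 0.03 m and z of clip_tip in the frame of dish below 0.048 m and x of clip_tip in the frame of dish between -0.08 and 0.08 m and y of clip_tip in the frame of dish between -0.08 and 0.08 m and value of joint plunger below 0.008 m), for 0.1 s.
3. the plunger is pressed fully down (value of joint plunger above 0.018 m), for 0.2 s.
4. the flywheel has made one revolution (value of joint flywheel between 6.1632 and 6.4032 rad), for 0.3 s.
At the end, for the whole second after the job is handed in: Clip at rest in the dish (loop centre under 30 mm, leg end over the dish, under 48 mm); plunger at least 18 mm down; flywheel at rest one revolution on, within 0.12 rad; lowest cassette flat on the ledge, 40 to 75 mm from the magazine's centre; the other two in the magazine (all of step 4 and x of clip_loop in the frame of dish between -0.078 and 0.078 m and y of clip_loop in the frame of dish between -0.078 and 0.078 m and z of clip_loop in the frame of dish below 0.03 m and z of clip_tip in the frame of dish below 0.048 m and x of clip_tip in the frame of dish between -0.08 and 0.08 m and y of clip_tip in the frame of dish between -0.08 and 0.08 m and x of cassette0 in the frame of machine between -0.075 and -0.04 m and y of cassette0 in the frame of machine between 0.155 and 0.181 m and z of cassette0 in the frame of machine below 0.056 m and x of cassette1 in the frame of machine between -0.01 and 0.01 m and x of cassette2 in the frame of machine between -0.01 and 0.01 m and value of joint plunger above 0.018 m and velocity of joint flywheel between -0.1 and 0.1 rad/s and linear speed of each of clip, cassette0 below 0.03 m/s); the robot touches nothing.
It fails at once if the flywheel is turned more than 0.3 rad beyond one revolution (value of joint flywheel above 6.5832 rad).
It fails at once if a bystander (bottle, jar, tube rack, timer) is moved more than 25 mm (distance of any of bottle, jar, tube_rack, timer from where it was at the start of the episode above 0.025 m).
It also fails if it takes over 64 s, if anything falls off the work surface, if the arm or the gripper's body presses on something with over 40 N, if the wrist force passes 120 N, or if a joint passes its speed limit or range.

## Working session

There is one attempt and no reset: what is moved stays moved. The work goes in short steps, Python scripts to look and compute and a tool call to move; the robot and the scene stay as the last step left them, time stands still between calls to the robot, and variables do not carry over. Pictures are saved under pics/ and viewed, at most 10 in all, crops included, and the job is handed in when it is done.

Besides the shell and the picture viewer there is one more tool, called after ">>>" as name(argument=value, ...) on one line, values as JSON. arm_command: Moves the arm, as the interface text tells. Its arguments: {"type":"object","properties":{"targets":{"type":"array"},"grip_force":{"type":"number"}},"required":["targets"]}

```bash
mkdir -p pics; ls
cat > h.py <<'E'
import numpy as np, cv2
from scipy.spatial.transform import Rotation as R
from rig import bot
def cam(name):
    s=bot.read_state(); im=bot.get_image(name)
    K=np.array([[im['fx'],0,im['cx']],[0,im['fy'],im['cy']],[0,0,1.]]); d=np.array(im['dist'],float)
    if 'rvec' in im:
        Rm=cv2.Rodrigues(np.array(im['rvec'],float))[0]; t=np.array(im['tvec'],float).ravel()
        Rwc=Rm.T; o=-Rm.T@t
    else:
        q=s['tcp_rot']; Rt=R.from_quat([q[1],q[2],q[3],q[0]]).as_matrix(); H=np.array(im['hand_eye'])
        Rwc=Rt@H[:3,:3]; o=Rt@H[:3,3]+np.array(s['eef_pos'])
    return dict(f=im['frame'],K=K,d=d,R=Rwc,o=o)
def ray(c,rc):
    u=cv2.undistortPoints(np.array([[[rc[1],rc[0]]]],float),c['K'],c['d'])[0,0]
    v=c['R']@np.array([u[0],u[1],1]); return v/np.linalg.norm(v)
def atz(c,rc,z):
    v=ray(c,rc); return c['o']+v*(z-c['o'][2])/v[2]
def proj(c,P):
    Rm=c['R'].T; p=cv2.projectPoints(np.array(P,float).reshape(-1,3),cv2.Rodrigues(Rm)[0],-Rm@c['o'],c['K'],c['d'])[0].reshape(-1,2)
    return p[:,::-1]
def tri(cs,rcs):
    A=np.zeros((3,3));b=np.zeros(3)
    for c,rc in zip(cs,rcs):
        v=ray(c,rc);M=np.eye(3)-np.outer(v,v);A+=M;b+=M@c['o']
    return np.linalg.solve(A,b)
def save(c,n): cv2.imwrite('pics/'+n,c['f'][:,:,::-1])
E
python3 - <<'E'
from h import *
np.set_printoptions(precision=4,suppress=True)
C={n:cam(n) for n in('scene','side','wrist')}
big=np.hstack([C['scene']['f'],C['side']['f']])
for n in C: save(C[n],n+'0.png')
Z=dict(machine=0,wheel_axis=.09,crank=.142,plunger_head=.118,clip=.04,clip_loop=.045,clip_tip=.043,dish=0,jar=.04,cassette0=.048,bottle=0,tube_rack=0,timer=0)
for t,z in Z.items():
    for n in C:
        r=bot.spot_point(n,t)
        if r: print(t,n,[ (round(a['score'],2),np.round(a['pixel']),atz(C[n],a['pixel'],z)[:2]) for a in r[:2]])
E
```

```text
pics
machine scene [(0.64, array([200., 255.]), array([0.5438, 0.1389]))]
machine side [(0.67, array([235., 217.]), array([0.5282, 0.1235]))]
machine wrist [(0.68, array([ 48., 236.]), array([0.5296, 0.1319])), (0.64, array([206., 295.]), array([ 0.6023, -0.0546]))]
wheel_axis scene [(0.88, array([169., 252.]), array([0.5282, 0.1267])), (0.36, array([151., 208.]), array([ 0.4899, -0.0046]))]
wheel_axis side [(0.72, array([207., 215.]), array([0.5287, 0.1259]))]
wheel_axis wrist [(0.75, array([ 35., 230.]), array([0.5296, 0.1309])), (0.57, array([161., 220.]), array([0.5185, 0.0224]))]
crank scene [(0.59, array([141., 266.]), array([0.4751, 0.1467])), (0.59, array([151., 211.]), array([0.5506, 0.0296]))]
crank side [(0.75, array([188., 192.]), array([0.4819, 0.1582]))]
crank wrist [(0.96, array([  7., 142.]), array([0.4733, 0.1406]))]
plunger_head scene [(0.68, array([151., 208.]), array([0.5237, 0.0116]))]
plunger_head side [(0.57, array([222., 226.]), array([0.517 , 0.0168]))]
plunger_head wrist [(0.71, array([180., 211.]), array([0.513 , 0.0118]))]
clip scene [(0.78, array([175., 2
[... 1116 characters left out ...]
y([ 0.5984, -0.0371]))]
cassette0 scene [(0.17, array([150., 208.]), array([ 0.4323, -0.0294]))]
bottle scene [(0.92, array([244., 236.]), array([0.6959, 0.1327]))]
bottle side [(0.94, array([216., 274.]), array([0.7048, 0.1369])), (0.38, array([254., 271.]), array([ 0.6239, -0.0049]))]
bottle wrist [(0.95, array([ 55., 394.]), array([0.7071, 0.1255]))]
tube_rack scene [(0.6, array([223., 375.]), array([0.5458, 0.4412]))]
tube_rack side [(0.7, array([177., 191.]), array([0.5604, 0.4386]))]
timer scene [(0.83, array([226., 161.]), array([ 0.6916, -0.0591]))]
timer side [(0.57, array([260., 309.]), array([ 0.6991, -0.0681]))]
timer wrist [(0.94, array([214., 366.]), array([ 0.695 , -0.0652]))]
```

View pics/wrist0.png

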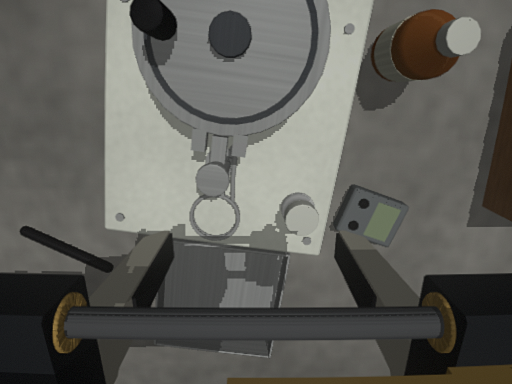

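View pics/side0.png

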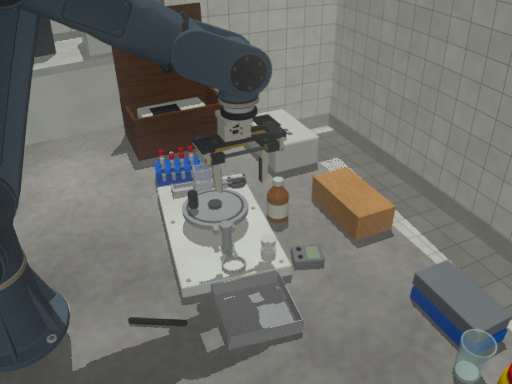

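The wrist view shows the loop at (215,215), plunger head (180,211), hub (33,230), crank top (~(3,142)), jar (205,300), and the dish below the deck. The side view agrees. I'll fit the machine's pose jointly.

```bash
cat > fit.py <<'E'
from h import *
from scipy.optimize import least_squares
np.set_printoptions(precision=4,suppress=True)
G=dict(machine=(0,0,0),wheel_axis=(0,0,.09),crank=(-.055,0,.142),plunger_head=(0,-.12,.118),clip=(0,-.12,.04),clip_loop=(0,-.1825,.045),clip_tip=(0,-.094,.043),dish=(0,-.303,0))
C={n:cam(n) for n in('scene','side','wrist')}
obs=[]
for t in G:
    for n in C:
        r=bot.spot_point(n,t)
        if r and r[0]['score']>.5 and not(n=='wrist' and t=='clip_loop'): obs.append((t,n,np.array(r[0]['pixel'])))
obs+=[('clip_loop','wrist',np.array([215,215.]))]
# deck corners seen in wrist picture
def res(p):
    c,s=np.cos(p[2]),np.sin(p[2]);o=[]
    for t,n,px in obs:
        g=G[t];P=[p[0]+c*g[0]-s*g[1],p[1]+s*g[0]+c*g[1],g[2]]
        o.append(proj(C[n],P)[0]-px)
    return np.ravel(o)
f=least_squares(res,[.53,.13,-.1],loss='soft_l1',f_scale=2)
print(f.x,np.degrees(f.x[2]))
rr=res(f.x).reshape(-1,2)
for (t,n,_),e in zip(obs,rr): print(t,n,e.round(1))
c,s=np.cos(f.x[2]),np.sin(f.x[2])
for t,g in G.items(): print(t,f.x[0]+c*g[0]-s*g[1],f.x[1]+s*g[0]+c*g[1])
for g in [(-.13,-.22,.04),(.13,-.22,.04)]: print('corner px',proj(C['wrist'],[f.x[0]+c*g[0]-s*g[1],f.x[1]+s*g[0]+c*g[1],g[2]]))
st=bot.read_state();print(st['time_s'],st['eef_pos'],st['tcp_rot'],st['finger_gap'],R.from_quat(np.roll(st['tcp_rot'],-1)).as_matrix())
E
python3 fit.py
```

```text
[ 0.5297  0.131  -0.1176] -6.7385107316104795
machine scene [-2.5 -3.5]
machine side [ 1.9 -0.1]
machine wrist [-2.7 -0.9]
wheel_axis scene [-0.  -0.5]
wheel_axis side [-2.9 -1.1]
wheel_axis wrist [-2.1 -1.9]
crank scene [-2.6 -3.2]
crank side [ 0.6 -0.2]
crank wrist [5.2 1. ]
plunger_head scene [-3.2  2.2]
plunger_head side [-1.6 -0.1]
plunger_head wrist [-1.2  5.3]
clip scene [-1.6 -2. ]
clip side [2.  1.1]
clip wrist [-2.8  3.1]
clip_loop scene [-0.6 -0.4]
clip_loop side [ 1.8 -1.6]
clip_tip side [-3.   1.6]
dish scene [-2.7  0.6]
dish side [ 1.4 -1.5]
dish wrist [ 0.6 -8.2]
clip_loop wrist [0.6 1.9]
machine 0.5297030785273393 0.1309657013796408
wheel_axis 0.5297030785273393 0.1309657013796408
crank 0.4750830181840533 0.1374193056513475
plunger_head 0.5156224873890702 0.01179466063065307
clip 0.5156224873890702 0.01179466063065307
clip_loop 0.5082888461712217 -0.05027358975944471
clip_tip 0.5186732821356952 0.03761505279293374
dish 0.49414958590320984 -0.16994117651155327
corner px [[231.1382 105.7033]]
corner px [[254.6591 322.4941]]
3.45 [0.55   0.     0.2186] [-0.      0.7071  0.7071 -0.    ] 0.09309403376243425 [[ 0.  1. -0.]
 [ 1. -0.  0.]
 [ 0. -0. -1.]]
```

>>> arm_command(targets=[-17, -14, 30, 0, 0, 2.2, 0, -17, -14, 30, 0, 0, 2.2, 0, -17, -14, 30, 0, 0, 2.3, 0, 0, 0, 0, 0, 0, 0, 0, 0, 0, 0, 0, 0, 0, 0], grip_force=20)

```text
time_s: 4.08
eef_pos: [0.5072, -0.0491, 0.1297]
tcp_rot: [0.001, 0.747, 0.665, 0.001]
wrist_force: [0.5, 0.2, 0.1]
finger_gap: 0.0475
finger_force: 0.0
```

Run:
```python
from h import *
np.set_printoptions(precision=4,suppress=True)
C={n:cam(n) for n in('side','wrist')}
save(C['wrist'],'w1.png')
st=bot.read_state();print(st['time_s'],st['eef_pos'],st['finger_gap'],st['qpos'],st['wrist_force'])
for t,z in dict(clip_loop=.045,plunger_head=.118,dish=0).items():
    for n in C: print(t,n,[(round(a['score'],2),np.round(a['pixel']),atz(C[n],a['pixel'],z)[:2]) for a in bot.spot_point(n,t)[:2]])
print(proj(C['wrist'],[[.5083,-.0503,.045],[.5156,.0118,.118],st['eef_pos']]))
```

```text
4.175 [ 0.5073 -0.049   0.1299] 0.039475357594170514 [-0.1876  0.3932  1.8401  0.0001  0.906  -0.0718] [ 0.0807 -0.1419 -0.4851]
clip_loop side [(0.5, array([264., 236.]), array([ 0.5108, -0.0541])), (0.27, array([207., 218.]), array([0.5551, 0.1814]))]
clip_loop wrist []
plunger_head side [(0.84, array([221., 224.]), array([0.5136, 0.0214]))]
plunger_head wrist [(0.87, array([136., 251.]), array([0.513 , 0.0115])), (0.69, array([178., 446.]), array([ 0.6236, -0.0251]))]
dish side [(0.62, array([317., 255.]), array([ 0.4994, -0.1801]))]
dish wrist [(0.6, array([294., 266.]), array([ 0.5068, -0.1733]))]
[[199.778  254.6467]
 [134.897  255.5157]
 [245.2897 253.3217]]
```

View pics/w1.png

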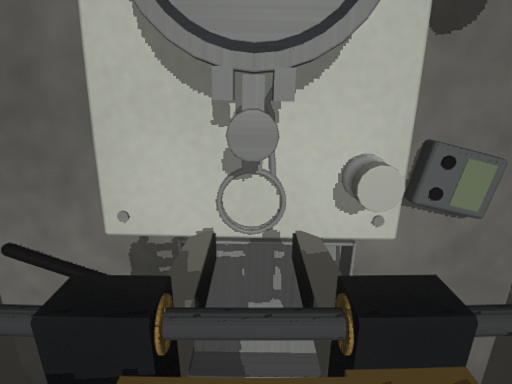

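Loop is centred at (201,251), predicted (200,254.6), so about 2–3 mm off in x. The dish is centred about 13 mm towards machine +x. Shifting slightly and descending.

>>> arm_command(targets=[-1, -1, 10, 0, 0, 0, 0, -0.5, -0.5, 10, 0, 0, 0, 0, 0, 0, 10, 0, 0, 0, 0, 0, 0, 10, 0, 0, 0, 0, 0, 0, 10, 0, 0, 0, 0, 0, 0, 15, 0, 0, 0, 0, 0, 0, 10, 0, 0, 0, 0, 0, 0, 0, 0, 0, 0, 0])

```text
time_s: 5.48
eef_pos: [0.504, -0.0505, 0.0528]
tcp_rot: [-0.001, 0.747, 0.665, -0.0]
wrist_force: [-0.2, -0.8, -0.5]
finger_gap: 0.0004
finger_force: 0.0
```

Run:
```python
from h import *
np.set_printoptions(precision=4,suppress=True)
c=cam('wrist')
st=bot.read_state();print(st['time_s'],st['eef_pos'],st['finger_gap'],st['wrist_force'])
save(c,'w2.png')
```

```text
5.525 [ 0.5043 -0.0506  0.0534] 0.0004750562345073605 [-0.1779 -0.0681 -0.1573]
```

View pics/w2.png

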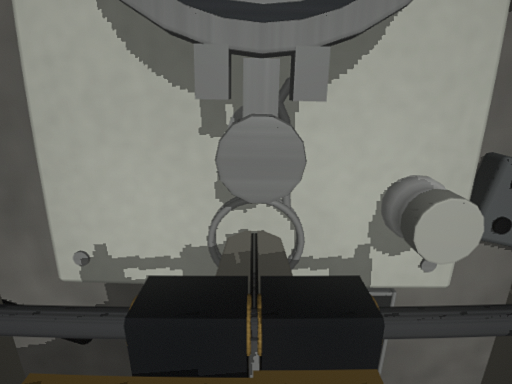

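Fingers (col 254) sit over the loop's centre (col 256). Descending into it and pulling along machine −y.

>>> arm_command(targets=[0, 0, 6, 0, 0, 0, 0, 0, 0, 5.5, 0, 0, 0, 0, 0, 0, 0, 0, 0, 0, 0, -5, 0, 0, 0, 0, 0, 0, -7, 0, 0, 0, 0, 0, 0, -8, 0, 0, 0, 0, 0, 0, -10, 0, 0, 0, 0, 0, 0, -10, 0, 0, 0, 0, 0, 0, -10, 0, 0, 0, 0, 0, 0, -10, 0, 0, 0, 0, 0, 0, -10, 0, 0, 0, 0, 0, 0, 0, 0, 0, 0, 0, 0, 0])

```text
time_s: 7.02
eef_pos: [0.4962, -0.1209, 0.0421]
tcp_rot: [0.0, 0.748, 0.664, -0.0]
wrist_force: [-0.6, -0.0, 0.6]
finger_gap: 0.0006
finger_force: 0.0
```

Run:
```python
from h import *
np.set_printoptions(precision=4,suppress=True)
C={n:cam(n) for n in('side','wrist','scene')}
st=bot.read_state();print(st['time_s'],st['eef_pos'],st['finger_gap'],st['wrist_force'])
for t,z in dict(clip_loop=.045,clip_tip=.043,plunger_head=.118).items():
    for n in C: print(t,n,[(round(a['score'],2),np.round(a['pixel']),atz(C[n],a['pixel'],z)[:2]) for a in bot.spot_point(n,t)[:2]])
im=np.hstack([cv2.resize(C['side']['f'][190:350,160:320],(400,400)),cv2.resize(C['wrist']['f'],(400,300))[:300].copy() if 0 else cv2.copyMakeBorder(cv2.resize(C['wrist']['f'],(400,300)),0,100,0,0,0)])
cv2.imwrite('pics/m3.png',im[:,:,::-1])
```

```text
7.175 [ 0.4962 -0.12    0.0421] 0.0010637630761864652 [ 0.566  -0.1244  0.4945]
clip_loop side [(0.65, array([278., 241.]), array([ 0.5021, -0.1011]))]
clip_loop wrist []
clip_loop scene [(0.74, array([164., 174.]), array([ 0.5114, -0.1006])), (0.25, array([143., 265.]), array([0.351 , 0.1174]))]
clip_tip side []
clip_tip wrist [(0.96, array([ 58., 252.]), array([ 0.5074, -0.0214]))]
clip_tip scene [(0.68, array([168., 201.]), array([ 0.5082, -0.0219])), (0.27, array([250., 235.]), array([0.7439, 0.1463]))]
plunger_head side []
plunger_head wrist []
plunger_head scene [(0.55, array([150., 207.]), array([0.5181, 0.0047])), (0.41, array([170., 250.]), array([0.5671, 0.1316]))]
```

View pics/m3.png

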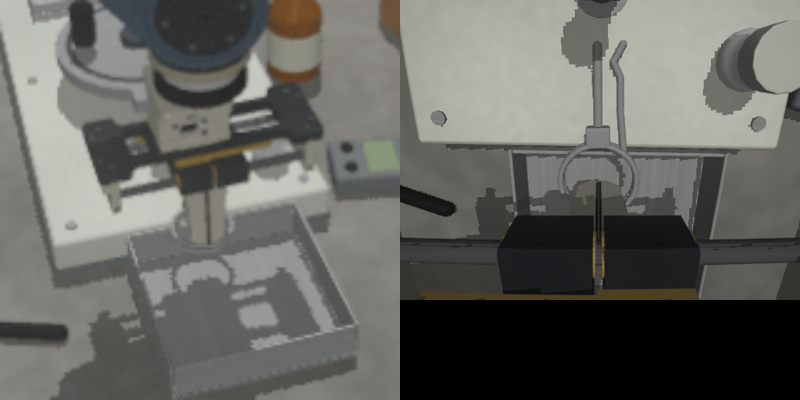

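Clip is clear of the plunger (tip about 34 mm away), and the loop hangs over the dish. Continuing to drag and lower into the dish.

>>> arm_command(targets=[-5, 0, 0, 0, 0, 0, 0, -5, 0, 10, 0, 0, 0, 0, -5, 0, 10, 0, 0, 0, 0, -5, 0, 5, 0, 0, 0, 0, -10, 0, 1, 0, 0, 0, 0, -10, 0, 1, 0, 0, 0, 0, -10, 0, 1, 0, 0, 0, 0, -10, 0, 1, 0, 0, 0, 0, -10, 0, 1, 0, 0, 0, 0, -10, 0, 0, 0, 0, 0, 0, -10, 0, 0, 0, 0, 0, 0, 0, 0, 0, 0, 0, 0, 0])

```text
time_s: 9.12
eef_pos: [0.4857, -0.2102, 0.0122]
tcp_rot: [0.0, 0.747, 0.664, 0.0]
wrist_force: [-0.2, 0.9, -0.1]
finger_gap: 0.0006
finger_force: 0.0
```

```bash
cat > look.py <<'E'
from h import *
import sys
np.set_printoptions(precision=4,suppress=True)
C={n:cam(n) for n in('side','wrist','scene')}
st=bot.read_state();print(st['time_s'],st['eef_pos'],st['tcp_rot'],st['finger_gap'],st['wrist_force'],st['qpos'])
for a in sys.argv[2:]:
    t,z=a.split('=');z=float(z)
    for n in C: print(t,n,[(round(a['score'],2),np.round(a['pixel']),atz(C[n],a['pixel'],z)[:2]) for a in bot.spot_point(n,t)[:2]])
im=np.hstack([cv2.resize(C['side']['f'][180:340,160:320],(400,400)),cv2.copyMakeBorder(cv2.resize(C['wrist']['f'],(400,300)),0,100,0,0,0)])
cv2.imwrite('pics/'+sys.argv[1],im[:,:,::-1])
E
python3 look.py m4.png clip_loop=.01 clip_tip=.01
```

```text
9.275 [ 0.4857 -0.2093  0.0121] [-0.0001  0.7472  0.6646 -0.    ] 0.00017537831343372132 [-0.464   0.0951  0.0364] [-0.495   0.6194  1.8413  0.0001  0.6811 -0.3781]
clip_loop side [(0.47, array([295., 243.]), array([ 0.5  , -0.118]))]
clip_loop wrist []
clip_loop scene [(0.52, array([166., 168.]), array([ 0.4869, -0.1337]))]
clip_tip side []
clip_tip wrist []
clip_tip scene [(0.54, array([227., 158.]), array([ 0.705 , -0.0582])), (0.51, array([160., 188.]), array([ 0.443 , -0.0911]))]
```

View pics/m4.png

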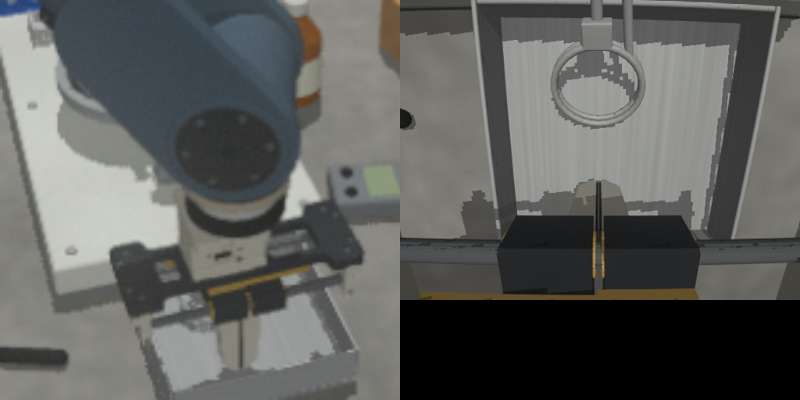

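The wrist view shows the clip leaning over the dish's near wall, with the loop inside the dish (centre about row 105, col 252). The fingers slipped out of it. I'll locate the loop by its apparent width.

Run:
```python
from h import *
np.set_printoptions(precision=4,suppress=True)
c=cam('wrist')
for n in ('clip_loop','clip'):
    r=bot.outline_of('wrist',n)
    for a in r[:2]: print(n,a['score'],a['box'])
g=cv2.resize(c['f'][0:220,150:360],None,fx=2.8,fy=2.7); cv2.imwrite('pics/w5.png',g[:,:,::-1])
print(c['K'][0,0],c['o'],c['R'][:,2])
for w in(108,112,115,118):
  v=ray(c,(105,252)); d=c['K'][0,0]*.058/w; print(w,c['o']+v*d/(v@c['R'][:,2]))
a=-.1176;ca,sa=np.cos(a),np.sin(a)
for L in [(0,-.25),(0,-.26),(0,-.27),(0,-.28),(0,-.29)]:
  for z in(.01,.02,.03): print(L,z,proj(c,[.528+ca*L[0]-sa*L[1],.131+sa*L[0]+ca*L[1],z])[0].round())
```

```text
clip_loop 0.56 [193.5, 2.6, 315.3, 159.2]
clip 0.68 [190.7, 0.2, 315.5, 165.4]
320.54543104492876 [ 0.4957 -0.126   0.1782] [-0.0347 -0.2972 -0.9542]
108 [ 0.494  -0.1324 -0.0001]
112 [ 0.4941 -0.1322  0.0062]
115 [ 0.4941 -0.132   0.0107]
118 [ 0.4942 -0.1319  0.015 ]
(0, -0.25) 0.01 [ 73. 258.]
(0, -0.25) 0.02 [ 72. 258.]
(0, -0.25) 0.03 [ 71. 258.]
(0, -0.26) 0.01 [ 94. 258.]
(0, -0.26) 0.02 [ 94. 258.]
(0, -0.26) 0.03 [ 95. 258.]
(0, -0.27) 0.01 [115. 257.]
(0, -0.27) 0.02 [116. 258.]
(0, -0.27) 0.03 [118. 258.]
(0, -0.28) 0.01 [134. 257.]
(0, -0.28) 0.02 [137. 258.]
(0, -0.28) 0.03 [140. 258.]
(0, -0.29) 0.01 [153. 257.]
(0, -0.29) 0.02 [157. 257.]
(0, -0.29) 0.03 [161. 258.]
```

View pics/w5.png

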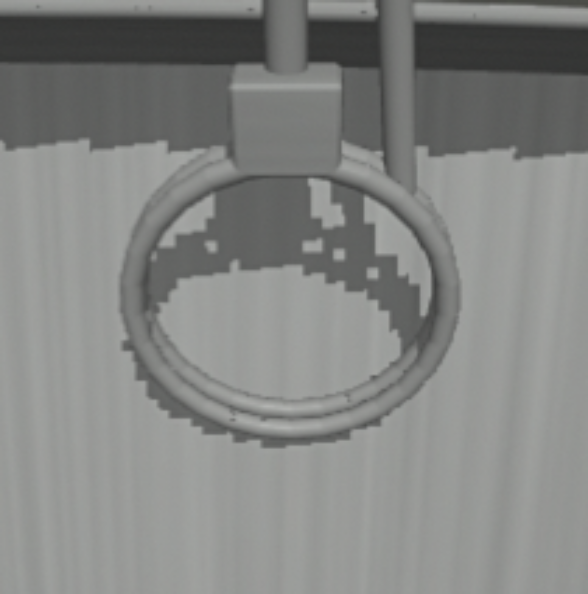

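>>> arm_command(targets=[0, 0, -30, 0, 0, 0, 0, 0, 0, -30, 0, 0, 0, 0, 25, 0, 0, 0, 0, 0, 0, 25, 0, 0, 0, 0, 0, 0, 26, -0.5, 0, 0, 0, 0, 0, 0, 0, 0, 0, 0, 0, 0, 0, 0, 20, 0, 0, 0, 0, 0, 0, 18, 0, 0, 0, 0, 0, 0, 0, 0, 0, 0, 0])

```text
time_s: 10.85
eef_pos: [0.4934, -0.1345, 0.0333]
tcp_rot: [-0.001, 0.747, 0.664, -0.001]
wrist_force: [0.2, -0.7, 0.5]
finger_gap: 0.0002
finger_force: 0.0
```

```bash
python3 look.py m6.png
```

```text
11.0 [ 0.4945 -0.1345  0.0348] [0.0004 0.7473 0.6645 0.0002] 0.00034480108211854785 [-0.5888 -0.265   0.6868] [-0.3564  0.5571  1.8803 -0.0001  0.7034 -0.2392]
```

View pics/m6.png

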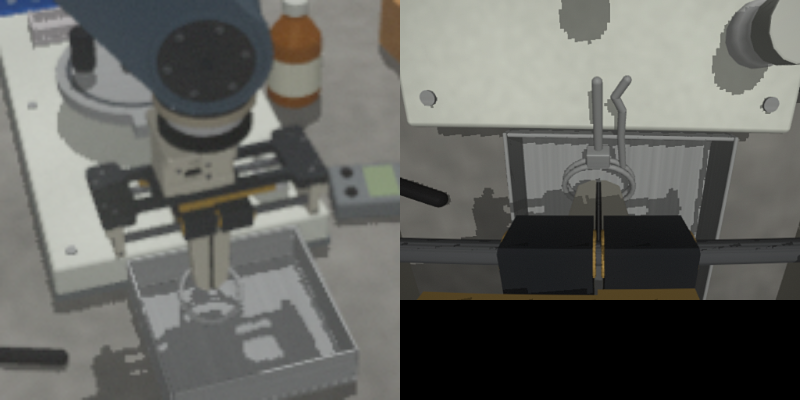

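The fingers are inside the tilted loop in both views. Going to the dish floor and pulling on.

>>> arm_command(targets=[0, 0, 14, 0, 0, 0, 0, 0, 0, 14, 0, 0, 0, 0, 0, 0, 0.5, 0, 0, 0, 0, -7, 0, 0, 0, 0, 0, 0, -9, 0, 0, 0, 0, 0, 0, -9, 0, 0, 0, 0, 0, 0, -9, 0, 0, 0, 0, 0, 0, -9, 0, 0, 0, 0, 0, 0, -9, 0, 0, 0, 0, 0, 0, -9, 0, 0, 0, 0, 0, 0, -9, 0, 0, 0, 0, 0, 0, -5, 0, 0, 0, 0, 0, 0])

```text
time_s: 12.5
eef_pos: [0.4853, -0.209, 0.0057]
tcp_rot: [0.0, 0.747, 0.664, 0.0]
wrist_force: [-0.4, 0.5, 1.2]
finger_gap: 0.0006
finger_force: 0.5
```

```bash
python3 look.py m7.png clip_loop=.008 clip_tip=.006
```

```text
12.65 [ 0.4853 -0.2087  0.0056] [ 0.      0.7473  0.6645 -0.    ] 0.00032989786014807375 [-1.4044 -0.3156 -0.7086] [-0.4941  0.6306  1.8439 -0.0001  0.6671 -0.3769]
clip_loop side [(0.63, array([322., 253.]), array([ 0.4866, -0.1987]))]
clip_loop wrist []
clip_loop scene [(0.74, array([164., 150.]), array([ 0.4896, -0.1911]))]
clip_tip side []
clip_tip wrist [(0.84, array([ 53., 253.]), array([ 0.4973, -0.1079]))]
clip_tip scene [(0.54, array([170., 175.]), array([ 0.4922, -0.1119]))]
```

View pics/m7.png

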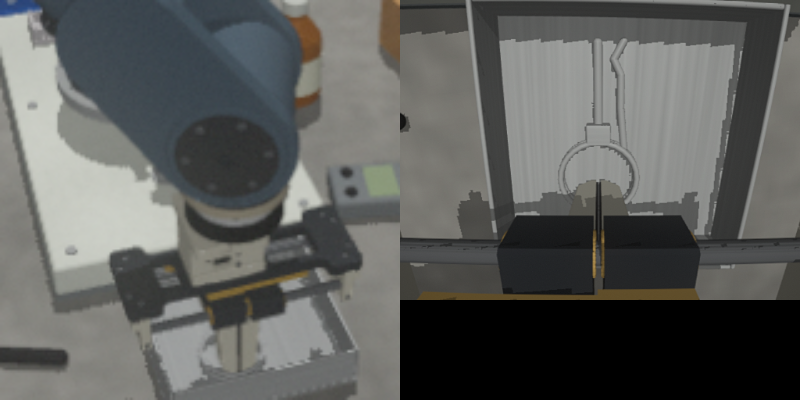

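Clip lies flat in the dish (tip at (53,253) in the wrist picture, all inside the walls). Next is the plunger.

>>> arm_command(targets=[3, 0, 0, 0, 0, 0, 0, 0, 0, -25, 0, 0, 0, 0, 0, 0, -60, 0, 0, 0, 0, 0, 0, -60, 0, 0, 0, 0, 50, 0.5, 0, 0, 0, 0, 0, 55, 0.5, 0, 0, 0, 0, 0, 55, 1, 0, 0, 0, 0, 0, 45, 0.5, 0, 0, 0, 0, 0, 15, 0, 0, 0, 0, 0, 0, 0, 0, 24, 0, 0, 0, 0, 0, 0, 0, 0, 0, 0, 0])

```text
time_s: 14.32
eef_pos: [0.5129, 0.0123, 0.1255]
tcp_rot: [-0.001, 0.747, 0.665, -0.001]
wrist_force: [-0.2, -0.4, 1.1]
finger_gap: 0.0006
finger_force: 0.0
```

```bash
python3 look.py m8.png plunger_head=.118 clip_loop=.008 clip_tip=.006 crank=.142 wheel_axis=.09
```

```text
14.475 [0.5142 0.0121 0.1273] [0.0002 0.7475 0.6643 0.0002] 0.0004659501608653596 [1.1984 0.2671 0.0503] [-0.0669  0.4054  1.8289 -0.0001  0.9068  0.0509]
plunger_head side [(0.77, array([220., 224.]), array([0.5142, 0.0255])), (0.31, array([177., 190.]), array([0.5033, 0.2473]))]
plunger_head wrist [(0.92, array([240., 254.]), array([0.5135, 0.0115]))]
plunger_head scene [(0.56, array([150., 210.]), array([0.517 , 0.0136]))]
clip_loop side [(0.6, array([321., 252.]), array([ 0.4868, -0.1967]))]
clip_loop wrist []
clip_loop scene [(0.53, array([163., 146.]), array([ 0.4882, -0.2051])), (0.49, array([171., 156.]), array([ 0.5132, -0.1594]))]
clip_tip side [(0.64, array([296., 243.]), array([ 0.4989, -0.117 ]))]
clip_tip wrist [(0.29, array([ 31., 468.]), array([0.7067, 0.1256]))]
clip_tip scene [(0.61, array([171., 176.]), array([ 0.4981, -0.1049]))]
crank side [(0.69, array([191., 192.]), array([0.4768, 0.1441])), (0.48, array([223., 224.]), array([ 0.4993, -0.0154]))]
crank wrist [(0.82, array([  1., 129.]), array([0.4757, 0.1391]))]
crank scene [(0.58, array([140., 267.]), array([0.4737, 0.1484]))]
wheel_axis side [(0.56, array([208., 218.]), array([0.5332, 0.1183])), (0.21, array([217., 276.]), array([0.6481, 0.0191]))]
wheel_axis wrist []
wheel_axis scene [(0.59, array([169., 252.]), array([0.5281, 0.1257]))]
```

View pics/m8.png

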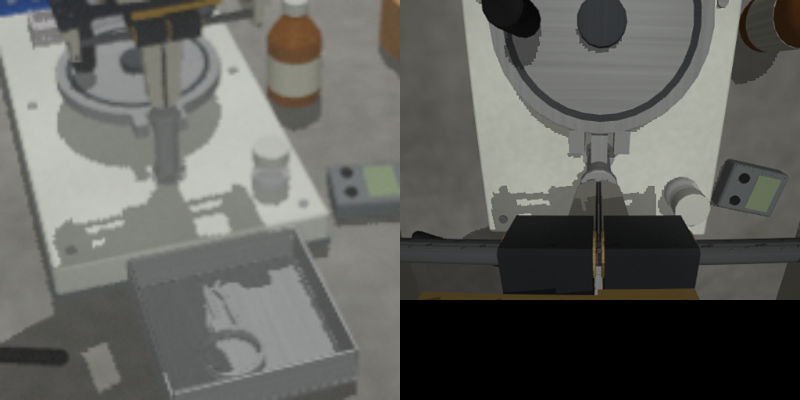

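>>> arm_command(targets=[0, 0, 7, 0, 0, 0, 0, 0, 0, 7, 0, 0, 0, 0, 0, 0, 7, 0, 0, 0, 0, 0, 0, 7, 0, 0, 0, 0, 0, 0, 3, 0, 0, 0, 0, 0, 0, 0, 0, 0, 0, 0, 0, 0, 0, 0, 0, 0, 0])

```text
time_s: 16.1
eef_pos: [0.5141, 0.0127, 0.0962]
tcp_rot: [0.0, 0.747, 0.665, 0.0]
wrist_force: [-2.4, 0.2, 12.1]
finger_gap: 0.0004
finger_force: 6.0
```

Plunger bottomed (z 96.2 mm, 12 N). Lifting, pre-rotating the tool and opening for the crank.

>>> arm_command(targets=[0, 0, -20, 0, 0, 0, 0, 0, 0, -35, 0, 0, 10.7, 0, 0, 0, -25, 0, 0, 10.7, 50, 0, 0, 0, 0, 0, 10.7, 50, 0, 0, 0, 0, 0, 10.7, 50, 0, 0, 0, 0, 0, 10.7, 50, 0, 0, 0, 0, 0, 10.7, 50, 0, 0, 0, 0, 0, 10.7, 50, 0, 0, 0, 0, 0, 10.7, 50, 0, 0, 0, 0, 0, 10.7, 50, 0, 0, 0, 0, 0, 10.7, 50, 0, 0, 0, 0, 0, 10.7, 50])

```text
time_s: 17.6
eef_pos: [0.5134, 0.0127, 0.175]
tcp_rot: [0.0, 0.954, -0.299, -0.001]
wrist_force: [-0.2, -0.2, -0.0]
finger_gap: 0.0502
finger_force: 0.0
```

```bash
cat > meas.py <<'E'
from h import *
import sys
np.set_printoptions(precision=4,suppress=True)
names=sys.argv[1].split(',')
C={n:cam(n) for n in names}
st=bot.read_state();Rt=R.from_quat(np.roll(st['tcp_rot'],-1)).as_matrix()
print(st['time_s'],st['eef_pos'],st['finger_gap'],st['wrist_force'],st['qpos']);print(Rt)
for a in sys.argv[2:]:
    t,z=a.split('=');z=float(z)
    for n in C:
      for b in bot.spot_point(n,t)[:2]:
        P=atz(C[n],b['pixel'],z); print(t,n,round(b['score'],2),np.round(b['pixel']),P[:2],'tool mm',Rt.T@(P-st['eef_pos'])*1e3)
E
python3 meas.py side,wrist,scene plunger_head=.096 crank=.142 wheel_axis=.09
```

```text
17.75 [0.5136 0.0127 0.1752] 0.049909391016948045 [ 0.4669 -0.483  -0.0302] [-0.0659  0.3379  1.7891  0.      1.0156  2.1021]
[[ 0.8269 -0.5623 -0.001 ]
 [-0.5623 -0.8269  0.0001]
 [-0.0009  0.0005 -1.    ]]
plunger_head side 0.61 [229. 227.] [0.5197 0.0189] tool mm [ 1.6679 -8.6454 79.1693]
plunger_head wrist 0.9 [199. 254.] [0.5145 0.012 ] tool mm [ 1.2507  0.0913 79.1739]
plunger_head scene 0.45 [158. 206.] [0.5236 0.0041] tool mm [13.1738  1.4287 79.1642]
crank side 0.57 [189. 192.] [0.479  0.1508] tool mm [-106.2039  -94.7014   33.2212]
crank scene 0.94 [141. 264.] [0.4797 0.1427] tool mm [-101.0635  -88.4522   33.2197]
crank scene 0.42 [200. 256.] [0.6836 0.1751] tool mm [  49.356  -229.8955   33.021 ]
wheel_axis side 0.57 [208. 219.] [0.5358 0.1136] tool mm [-38.2762 -95.9855  85.1617]
wheel_axis wrist 0.58 [256. 134.] [0.5306 0.1296] tool mm [ -51.5538 -106.3037   85.1682]
wheel_axis scene 0.84 [168. 253.] [0.5269 0.1287] tool mm [ -54.1301 -103.4289   85.1718]
```

>>> arm_command(targets=[-34, -27, 0, 0, 0, 0, 50, -34, -27, 0, 0, 0, 0, 50, -35, -27.5, 0, 0, 0, 0, 50, 0, 0, 0, 0, 0, 0, 50, 0, 0, 0, 0, 0, 0, 50])

```text
time_s: 18.82
eef_pos: [0.4751, 0.1378, 0.1757]
tcp_rot: [0.0, 0.955, -0.295, 0.0]
wrist_force: [-0.5, 0.3, 0.3]
finger_gap: 0.0502
finger_force: 0.0
```

```bash
python3 meas.py side,wrist,scene crank=.142 wheel_axis=.09 plunger_head=.096
python3 - <<'E'
from h import *
c=cam('wrist');st=bot.read_state()
Rt=R.from_quat(np.roll(st['tcp_rot'],-1)).as_matrix()
for a in bot.outline_of('wrist','crank')[:2]:
    print(a['score'],a['box'])
    ys,xs=np.nonzero(a['region'])
    # model: project handle cylinder silhouettes for comparison
    for dx in(-4,0,4):
      P=[]
      for z in(.098,.142):
        for th in np.linspace(0,6.28,24):
          P.append([.4745+dx/1e3*Rt[0,0]+.0125*np.cos(th),.138+dx/1e3*Rt[1,0]+.0125*np.sin(th),z])
      p=proj(c,P); print(dx,p.min(0)[::-1],p.max(0)[::-1])
E
```

```text
18.975 [0.4753 0.1373 0.1756] 0.04998616952686428 [-0.0261  0.2819  0.3173] [ 0.1871  0.304   1.8367 -0.0001  1.0009  2.3595]
[[ 0.8245 -0.5659 -0.    ]
 [-0.5659 -0.8245 -0.0001]
 [ 0.      0.0001 -1.    ]]
crank side 0.89 [191. 190.] [0.4737 0.1445] tool mm [-5.3297 -5.1014 33.5965]
crank side 0.67 [322. 251.] [ 0.4351 -0.308 ] tool mm [218.8909 389.8478  33.6352]
crank wrist 0.89 [219. 253.] [0.4777 0.1368] tool mm [ 2.279  -0.9535 33.597 ]
crank scene 0.91 [138. 268.] [0.464  0.1481] tool mm [-15.4272  -2.52    33.5965]
wheel_axis side 0.74 [216. 276.] [0.6498 0.022 ] tool mm [209.1633  -3.7099  85.6012]
wheel_axis side 0.72 [236. 217.] [0.491  0.0116] tool mm [84.0792 94.7417 85.607 ]
wheel_axis wrist 0.89 [138. 220.] [0.531  0.1311] tool mm [ 49.4601 -26.4968  85.5958]
wheel_axis scene 0.74 [169. 254.] [0.5281 0.1316] tool mm [ 46.7921 -25.2235  85.5959]
plunger_head side 0.76 [228. 224.] [0.5146 0.0248] tool mm [96.1371 70.4599 79.6051]
plunger_head wrist 0.56 [ 66. 368.] [0.5133 0.0113] tool mm [102.6554  82.3264  79.6063]
plunger_head scene 0.52 [158. 210.] [0.5221 0.0125] tool mm [109.2574  76.3175  79.6059]
0.77 [116.6, 16.6, 355.0, 237.1]
-4 [236.29222522 191.55858178] [273.05771672 245.03121673]
0 [236.19282498 186.73378061] [273.16761577 239.75465978]
4 [236.09277379 181.86381165] [273.27824019 234.41680469]
```

>>> arm_command(targets=[1.2, -0.5, 20, 0, 0, 0, 50, 0, 0, 20, 0, 0, 0, 50, 0, 0, 20, 0, 0, 0, 50, 0, 0, 7, 0, 0, 0, 50, 0, 0, 0, 0, 0, 0, 20, 0, 0, 0, 0, 0, 0, 20, 0, 0, 0, 0, 0, 0, 20, 0, 0, 0, 0, 0, 0, 20, 0, 0, 0, 0, 0, 0, 20], grip_force=20)

```text
time_s: 20.65
eef_pos: [0.4762, 0.1379, 0.1091]
tcp_rot: [-0.0, 0.955, -0.296, 0.0]
wrist_force: [-2.7, -1.3, 6.5]
finger_gap: 0.0248
finger_force: 20.0
```

```bash
python3 meas.py wrist,scene wheel_axis=.09
```

```text
20.75 [0.4762 0.1379 0.1091] 0.024585950761070223 [-2.3287 -1.429   6.4136] [ 0.1879  0.4048  1.8882 -0.      0.8484  2.3591]
[[ 0.8251 -0.5649  0.0002]
 [-0.5649 -0.8251  0.    ]
 [ 0.0002 -0.0001 -1.    ]]
wheel_axis wrist 0.66 [156. 212.] [0.5297 0.1308] tool mm [ 48.1151 -24.3805  19.151 ]
wheel_axis scene 0.83 [167. 252.] [0.5224 0.1241] tool mm [ 45.8826 -14.7765  19.1494]
```

>>> arm_command(targets=[2.55, 4.1, 0, 0, 0, -5, 20, 5.1, 8.1, 0, 0, 0, -10, 20, 5.1, 8.1, 0, 0, 0, -10, 20, 5.1, 8.1, 0, 0, 0, -10, 20, 0, 0, 0, 0, 0, 0, 20])

```text
time_s: 21.48
eef_pos: [0.4819, 0.1049, 0.1091]
tcp_rot: [0.0, 1.0, 0.007, -0.001]
wrist_force: [-6.7, -0.7, 10.4]
finger_gap: 0.0245
finger_force: 20.0
```

```bash
cat > ang.py <<'E'
from h import *
import sys
np.set_printoptions(precision=4,suppress=True)
s=bot.read_state();A=np.array([.530,.131])
p=np.array(s['eef_pos'][:2])-A;Rt=R.from_quat(np.roll(s['tcp_rot'],-1)).as_matrix()
print(s['time_s'],s['eef_pos'],'r',np.linalg.norm(p),'wheel deg',(np.degrees(np.arctan2(p[1],p[0]))-173.26)%360,'tool ang',np.degrees(np.arctan2(Rt[1,0],Rt[0,0])))
print('axis in tool',(Rt.T@np.r_[-p,0])*1e3,'F',s['wrist_force'],'gap',s['finger_gap'],'q',s['qpos'])
E
python3 ang.py; python3 meas.py wrist,scene wheel_axis=.09 crank=.142
```

```text
21.475 [0.4819 0.1049 0.1091] r 0.05476493031791929 wheel deg 35.19370189380106 tool ang 0.7449089742242712
axis in tool [ 48.4846 -25.4645  -0.0612] F [-6.7191 -0.6969 10.4429] gap 0.024527995581336767 q [ 0.12    0.4014  1.8938 -0.0001  0.8476  1.6778]
21.575 [0.4817 0.1052 0.1091] 0.024640283100423585 [-6.339  -1.0533  8.8416] [ 0.1206  0.4012  1.894  -0.0001  0.8476  1.6806]
[[ 0.9999  0.0109 -0.0012]
 [ 0.0109 -0.9999 -0.0002]
 [-0.0012  0.0002 -1.    ]]
wheel_axis wrist 0.58 [158. 212.] [0.5287 0.1299] tool mm [ 47.2851 -24.2333  19.0646]
wheel_axis scene 0.76 [168. 253.] [0.526  0.1274] tool mm [ 44.5615 -21.7709  19.0685]
crank wrist 0.92 [277. 253.] [0.482  0.1054] tool mm [  0.2843  -0.2517 -32.8729]
crank scene 0.89 [141. 252.] [0.4866 0.1139] tool mm [  4.9741  -8.6442 -32.8805]
```

>>> arm_command(targets=[5.1, 8.1, 0, 0, 0, -10, 20, 5.1, 8.1, 0, 0, 0, -10, 20, 5.1, 8.1, 0, 0, 0, -10, 20, 5.1, 8.1, 0, 0, 0, -10, 20, 5.1, 8.1, 0, 0, 0, -10, 20, 5.1, 8.1, 0, 0, 0, -10, 20, 5.1, 8.1, 0, 0, 0, -10, 20, 5.1, 8.1, 0, 0, 0, -10, 20, 5.1, 8.1, 0, 0, 0, -10, 20, 0, 0, 0, 0, 0, 0, 20])

```text
time_s: 23.02
eef_pos: [0.5566, 0.0825, 0.1091]
tcp_rot: [-0.0, 0.702, 0.712, -0.0]
wrist_force: [-4.5, -0.1, 7.3]
finger_gap: 0.0244
finger_force: 20.0
```

```bash
python3 ang.py; python3 meas.py wrist,scene wheel_axis=.09 crank=.142
```

```text
23.025 [0.5566 0.0825 0.1091] r 0.055276766838916726 wheel deg 125.50132322961059 tool ang 90.7954453020324
axis in tool [ 48.8219 -25.9218  -0.0041] F [-4.486  -0.1235  7.3417] gap 0.024396374807793404 q [ 0.0646  0.5085  1.7133 -0.0003  0.9201  0.0509]
23.125 [0.5564 0.0824 0.1091] 0.02463756745714267 [-4.3938 -0.153   5.8884] [ 0.0644  0.5081  1.714  -0.0002  0.9197  0.0532]
[[-0.0113  0.9999 -0.0002]
 [ 0.9999  0.0113 -0.0002]
 [-0.0002 -0.0002 -1.    ]]
wheel_axis wrist 0.56 [157. 207.] [0.5285 0.1297] tool mm [ 47.6028 -27.2981  19.1211]
wheel_axis scene 0.77 [168. 254.] [0.5241 0.1285] tool mm [ 46.3872 -31.7606  19.1222]
wheel_axis scene 0.19 [229. 160.] [ 0.7667 -0.0076] tool mm [-92.4329 209.275   19.1041]
crank wrist 0.84 [275. 255.] [0.5573 0.0834] tool mm [  0.9338   0.9498 -32.8751]
crank scene 0.66 [158. 234.] [0.5644 0.0924] tool mm [  9.8508   8.1246 -32.8782]
```

>>> arm_command(targets=[5.1, 8.1, 0, 0, 0, -10, 20, 5.1, 8.1, 0, 0, 0, -10, 20, 5.1, 8.1, 0, 0, 0, -10, 20, 5.1, 8.1, 0, 0, 0, -10, 20, 5.1, 8.1, 0, 0, 0, -10, 20, 5.1, 8.1, 0, 0, 0, -10, 20, 5.1, 8.1, 0, 0, 0, -10, 20, 5.1, 8.1, 0, 0, 0, -10, 20, 5.1, 8.1, 0, 0, 0, -10, 20, 0, 0, 0, 0, 0, 0, 20])

```text
time_s: 24.58
eef_pos: [0.5776, 0.1565, 0.1091]
tcp_rot: [-0.002, -0.007, 1.0, -0.001]
wrist_force: [-11.3, -4.3, 12.1]
finger_gap: 0.0243
finger_force: 20.0
```

```bash
python3 ang.py; python3 meas.py wrist wheel_axis=.09 crank=.142
```

```text
24.575 [0.5776 0.1565 0.1091] r 0.054012735737798884 wheel deg 214.86015605798582 tool ang -179.20655318952538
axis in tool [ 47.9847 -24.795    0.2156] F [-11.3172  -4.2668  12.1377] gap 0.024290744903553676 q [ 0.187   0.5664  1.6117 -0.0007  0.9675 -1.3972]
24.625 [0.5778 0.1563 0.1091] 0.024910295019567163 [-12.0586  -4.2805  11.6076] [ 0.1867  0.5664  1.6116 -0.0007  0.9675 -1.3955]
[[-0.9999 -0.0118 -0.0037]
 [-0.0118  0.9999 -0.0013]
 [ 0.0037 -0.0012 -1.    ]]
wheel_axis wrist 0.89 [156. 211.] [0.5303 0.131 ] tool mm [ 47.7202 -24.7433  19.3311]
crank wrist 0.76 [275. 254.] [0.577  0.1567] tool mm [  0.8248   0.3757 -32.8748]
```

>>> arm_command(targets=[5.9, 7.7, 0, 0, 0, -10, 20, 5.8, 7.8, 0, 0, 0, -10, 20, 5.1, 8.1, 0, 0, 0, -10, 20, 5.1, 8.1, 0, 0, 0, -10, 20, 5.1, 8.1, 0, 0, 0, -10, 20, 5.1, 8.1, 0, 0, 0, -10, 20, 5.1, 8.1, 0, 0, 0, -10, 20, 5.1, 8.1, 0, 0, 0, -10, 20, 0, 0, 0, 0, 0, 0, 20])

```text
time_s: 25.85
eef_pos: [0.5124, 0.1818, 0.1091]
tcp_rot: [-0.0, -0.648, 0.762, -0.0]
wrist_force: [-1.5, -4.8, 3.8]
finger_gap: 0.0246
finger_force: 20.0
```

```bash
python3 ang.py; python3 meas.py wrist,side,scene wheel_axis=.09 crank=.142 cassette0=.048
```

```text
25.85 [0.5124 0.1818 0.1091] r 0.05381129073151917 wheel deg 295.85530798172823 tool ang -99.24759132437306
axis in tool [ 47.3516 -25.5633   0.0439] F [-1.4946 -4.7529  3.8299] gap 0.024552689601896695 q [ 0.2558  0.4789  1.7643 -0.001   0.8984 -2.7237]
26.0 [0.5127 0.182  0.1091] 0.024586023559921885 [-3.4968 -6.0552  6.0085] [ 0.2558  0.4795  1.7633 -0.0008  0.8988 -2.7207]
[[-0.1639 -0.9865  0.0002]
 [-0.9865  0.1639 -0.0006]
 [ 0.0005 -0.0003 -1.    ]]
wheel_axis wrist 0.72 [157. 209.] [0.5308 0.1308] tool mm [ 47.5296 -26.1933  19.1405]
wheel_axis side 0.97 [208. 215.] [0.5274 0.121 ] tool mm [ 57.7094 -24.4973  19.1454]
wheel_axis side 0.43 [179. 203.] [0.5461 0.2693] tool mm [-91.6663 -18.5779  19.0647]
wheel_axis scene 0.8 [170. 252.] [0.5345 0.1272] tool mm [ 50.4716 -30.4687  19.1431]
crank side 0.79 [179. 200.] [0.5146 0.1871] tool mm [ -5.3842  -1.0429 -32.8942]
crank scene 0.73 [149. 278.] [0.5003 0.1824] tool mm [  1.6301  12.3224 -32.8939]
cassette0 wrist 0.83 [337. 281.] [0.5082 0.3039] tool mm [-119.61     24.4488   61.0386]
```

About 295° turned, near joint 6's end. I'll release, lift, rotate the tool back 150° and regrip for the last 65°.

>>> arm_command(targets=[0, 0, 0, 0, 0, 0, 50, 0, 0, 0, 0, 0, 0, 50, 0, 0, 0, 0, 0, 0, 50, 0, 0, -20, 0, 0, 0, 50, 0, 0, -25, 0, 0, 10.7, 50, 0, 0, 0, 0, 0, 10.7, 50, 0, 0, 0, 0, 0, 10.7, 50, 0, 0, 0, 0, 0, 10.7, 50, 0, 0, 0, 0, 0, 10.7, 50, 0, 0, 0, 0, 0, 10.7, 50, 0, 0, 0, 0, 0, 10.7, 50, 0, 0, 0, 0, 0, 10.7, 50])

```text
time_s: 27.95
eef_pos: [0.5126, 0.1825, 0.1535]
tcp_rot: [-0.0, 0.047, 0.999, 0.0]
wrist_force: [0.2, 0.4, 0.5]
finger_gap: 0.0497
finger_force: 0.0
```

>>> arm_command(targets=[0, 0, 0, 0, 0, 10.7, 50, 0, 0, 0, 0, 0, 10.7, 50, 0, 0, 0, 0, 0, 10.7, 50, 0, 0, 0, 0, 0, 10.7, 50, 0, 0, 0, 0, 0, 10.7, 50, 0, 0, 0, 0, 0, 10.7, 50, 0, 0, 0, 0, 0, 0, 50])

```text
time_s: 28.82
eef_pos: [0.5127, 0.1825, 0.1536]
tcp_rot: [-0.0, 0.567, 0.824, 0.0]
wrist_force: [0.3, -0.3, 0.1]
finger_gap: 0.0502
finger_force: 0.0
```

```bash
python3 ang.py; python3 meas.py wrist,side wheel_axis=.09 crank=.142 plunger_head=.096
```

```text
28.825 [0.5127 0.1825 0.1536] r 0.054305435311038285 wheel deg 295.36877220919683 tool ang 110.87342717483999
axis in tool [-54.2638  -2.127   -0.002 ] F [ 0.323  -0.3224  0.0755] gap 0.050197934861416084 q [ 0.2564  0.4174  1.7307  0.      0.9935 -0.108 ]
28.925 [0.5127 0.1824 0.1536] 0.04998905679327089 [ 0.5424  0.7576 -0.3992] [ 0.2563  0.4173  1.7307  0.      0.9936 -0.1111]
[[-0.3592  0.9333 -0.    ]
 [ 0.9333  0.3592  0.    ]
 [ 0.     -0.     -1.    ]]
wheel_axis wrist 0.78 [272. 251.] [0.5305 0.1295] tool mm [-55.7919  -2.3425  63.6072]
wheel_axis wrist 0.3 [234. 256.] [0.5222 0.162 ] tool mm [-22.4611   1.5381  63.6081]
wheel_axis side 0.56 [206. 216.] [0.5316 0.1255] tool mm [-59.9272  -2.7673  63.6071]
wheel_axis side 0.18 [187. 190.] [0.4991 0.2417] tool mm [60.2229  8.6404 63.6102]
crank wrist 0.6 [236. 253.] [0.5123 0.1831] tool mm [ 0.7533 -0.1395 11.6087]
crank side 0.62 [178. 200.] [0.5149 0.1942] tool mm [10.1989  6.3257 11.6089]
plunger_head wrist 0.58 [375. 185.] [0.5116 0.01  ] tool mm [-160.5154  -62.9129   57.605 ]
plunger_head side 0.58 [232. 223.] [0.5063 0.0128] tool mm [-156.0693  -66.8345   57.6052]
```

>>> arm_command(targets=[0.3, 0, 20, 0, 0, 0, 50, 0, 0, 20, 0, 0, 0, 50, 0, 0, 4, 0, 0, 0, 50, 0, 0, 0, 0, 0, 0, 50, 0, 0, 0, 0, 0, 0, 20, 0, 0, 0, 0, 0, 0, 20, 0, 0, 0, 0, 0, 0, 20, 0, 0, 0, 0, 0, 0, 20, 0, 0, 0, 0, 0, 0, 20])

```text
time_s: 30.35
eef_pos: [0.5127, 0.1827, 0.1099]
tcp_rot: [0.0, 0.568, 0.823, 0.0]
wrist_force: [-0.4, 0.7, 3.8]
finger_gap: 0.0247
finger_force: 20.0
```

```bash
python3 ang.py
```

```text
30.35 [0.5127 0.1827 0.1099] r 0.05455645294829714 wheel deg 295.23835779517515 tool ang 110.79899128862031
axis in tool [-54.5125  -2.1901   0.0008] F [-0.3695  0.6545  3.8391] gap 0.02467978177127588 q [ 0.2568  0.4784  1.7626  0.      0.9002 -0.1062]
```

>>> arm_command(targets=[-0.5, -9.5, 0, 0, 0, -10, 20, -0.5, -9.5, 0, 0, 0, -10, 20, -0.5, -9.5, 0, 0, 0, -10, 20, -0.5, -9.5, 0, 0, 0, -10, 20, -0.5, -9.5, 0, 0, 0, -10, 20, -0.5, -9.5, 0, 0, 0, -10, 20, 0, 0, 0, 0, 0, 0, 20])

```text
time_s: 31.22
eef_pos: [0.4756, 0.1413, 0.1099]
tcp_rot: [-0.001, 0.079, 0.997, -0.0]
wrist_force: [-6.6, 1.0, 9.8]
finger_gap: 0.0248
finger_force: 20.0
```

```bash
python3 ang.py; python3 meas.py wrist wheel_axis=.09 crank=.142
```

```text
31.225 [0.4756 0.1413 0.1099] r 0.055352928537904016 wheel deg 356.0620664193128 tool ang 170.9239327200512
axis in tool [-55.3312  -1.5474  -0.1058] F [-6.5889  1.0027  9.7886] gap 0.024840061296694603 q [ 0.1947  0.405   1.8852  0.0004  0.8533 -1.218 ]
31.275 [0.4757 0.1415 0.1099] 0.0246455215145193 [-6.9621  0.2049  9.2337] [ 0.195   0.4052  1.885   0.0005  0.8534 -1.2159]
[[-0.9872  0.1595 -0.002 ]
 [ 0.1595  0.9872 -0.    ]
 [ 0.0019 -0.0003 -1.    ]]
wheel_axis wrist 0.75 [304. 249.] [0.529  0.1296] tool mm [-54.588   -3.2339  19.7949]
crank wrist 0.96 [274. 254.] [0.4749 0.1415] tool mm [  0.8004  -0.0854 -32.0988]
crank wrist 0.2 [245. 252.] [0.4597 0.1431] tool mm [ 16.068   -0.8964 -32.0689]
```

>>> arm_command(targets=[0, -2.1, 0, 0, 0, -2.2, 20, 0, -2.1, 0, 0, 0, -2.2, 20, 0, 0, 0, 0, 0, 0, 20, 0, 0, 0, 0, 0, 0, 20])

```text
time_s: 31.88
eef_pos: [0.475, 0.1374, 0.1099]
tcp_rot: [-0.001, 0.042, 0.999, -0.0]
wrist_force: [-8.2, -0.6, 10.9]
finger_gap: 0.0246
finger_force: 20.0
```

```bash
python3 ang.py
```

```text
31.875 [0.475  0.1374 0.1099] r 0.0554103061329152 wheel deg 0.1263311020448441 tool ang 175.2015602097223
axis in tool [-55.3823  -1.7553  -0.1284] F [-8.1865 -0.5522 10.9434] gap 0.024608219171213103 q [ 0.1873  0.4026  1.8893  0.0002  0.8521 -1.2999]
```

>>> arm_command(targets=[0, 0, 0, 0, 0, 0, 50, 0, 0, 0, 0, 0, 0, 50, 0, 0, 0, 0, 0, 0, 50, 0, 0, -20, 0, 0, 0, 50, 0, 0, -40, 0, 0, 0, 50, 0, 0, -50, 0, 0, 0, 50, 0, 0, -30, 0, 0, 0, 50, 0, 0, 0, 0, 0, 0, 50])

```text
time_s: 32.88
eef_pos: [0.4769, 0.1376, 0.2514]
tcp_rot: [0.002, 0.042, 0.999, 0.0]
wrist_force: [0.2, 1.1, 0.4]
finger_gap: 0.0502
finger_force: 0.0
```

```bash
python3 meas.py wrist,side,scene wheel_axis=.09 crank=.142 plunger_head=.096 cassette0=.048 clip_loop=.008 clip_tip=.006
python3 - <<'E'
print('delivered cassette expected', .5295-.044*.993+.168*.1173, .1305+.044*.1173+.168*.993)
E
```

```text
33.025 [0.4755 0.1373 0.2483] 0.050262623181478276 [-0.2165  0.013   0.6251] [ 0.1871  0.2195  1.7525 -0.      1.1716 -1.2999]
[[-0.9965  0.0837 -0.0019]
 [ 0.0837  0.9965 -0.0004]
 [ 0.0019 -0.0005 -1.    ]]
wheel_axis wrist 0.74 [224. 250.] [0.533  0.1288] tool mm [-58.3924  -3.6431 158.243 ]
wheel_axis side 0.79 [207. 215.] [0.5269 0.1232] tool mm [-52.7494  -9.6657 158.2565]
wheel_axis side 0.6 [318. 252.] [ 0.4607 -0.257 ] tool mm [ -18.5622 -394.0843  158.5183]
wheel_axis scene 0.6 [171. 255.] [0.5365 0.1359] tool mm [-61.2729   3.7334 158.2338]
wheel_axis scene 0.48 [228. 158.] [ 0.7651 -0.0122] tool mm [-301.459  -124.7154  157.8554]
crank wrist 0.76 [186. 253.] [0.4741 0.1374] tool mm [  1.2125   0.0117 106.3514]
crank side 0.59 [190. 191.] [0.4749 0.1465] tool mm [  1.107    9.1393 106.3465]
crank scene 0.94 [139. 265.] [0.4684 0.1433] tool mm [  7.3214   5.3693 106.3599]
plunger_head wrist 0.6 [218. 138.] [0.5138 0.0092] tool mm [ -49.1988 -124.4265  152.3223]
plunger_head side 0.49 [231. 225.] [0.5132 0.0134] tool mm [ -48.2388 -120.2637  152.322 ]
plunger_head scene 0.48
[... 492 characters left out ...]
.6648  240.4405]
clip_loop wrist 0.31 [262. 127.] [ 0.6121 -0.0576] tool mm [-152.938  -182.6707  240.1605]
clip_loop side 0.86 [318. 254.] [ 0.4939 -0.1893] tool mm [ -46.1482 -323.8753  240.4311]
clip_loop scene 0.57 [165. 150.] [ 0.4935 -0.1897] tool mm [ -45.7859 -324.2622  240.432 ]
clip_loop scene 0.42 [198. 255.] [0.5471 0.1395] tool mm [-71.617    8.2454 240.2125]
clip_tip wrist 0.91 [189.  72.] [ 0.4971 -0.1122] tool mm [ -42.8855 -246.7482  242.3973]
clip_tip side 0.89 [293. 240.] [ 0.4953 -0.107 ] tool mm [ -40.7046 -241.65    242.3987]
clip_tip scene 0.62 [170. 177.] [ 0.4924 -0.1062] tool mm [ -37.7605 -241.1521  242.4039]
delivered cassette expected 0.5055143999999999 0.3024852
```

```bash
python3 -c "
from rig import bot
print(bot.job_done())"
```

```text
the job is handed in; nothing more can be done
None
```

I handed the job in at about 33 s. By camera and arm readings, the clip lies in the dish, the plunger is fully down, the flywheel is one revolution on (within about 1°), and one cassette is on the ledge. No verdict came back.

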